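# Refit the keyed control knobs on a solder-pot heater

### The job

First lift the solder pot off the heater by its handle and stand it upright in the middle of the round tile. Then fit every loose knob on the spindle ringed in its own colour: match the knob's flat (under its pointer) to the flat of the spindle, push it fully home on the panel, and turn it so that its pointer points to the zero mark. When all are done, put the pot back in the middle of the heater plate and let go. Spindles whose knob is missing stay bare; leave everything else where it is, and do not tip the pot.

Things in the scene. Friction and masses are not known exactly. Their poses are not given: they have to be found in the camera images.
- console: Fixed grey heater console, 200 (x) by 300 (y) by 70 mm high, panel upwards. Origin: centre of its underside. Round dark heater plate, radius 46 mm, 12 mm above the panel at (0, -85) mm. Spindles in colour rings: red (39, 104), yellow (39, 26), green (-39, 104), white (-39, 26) mm. Each ring has a small light zero mark on its side towards the console's +x (away from the robot).
- pot: Cold steel solder pot (0.25 to 0.5 kg): round, 68 mm across its flat base, 80 mm across the rim, 55 mm high, with an upright fixed arched handle over it along the pot's x. Origin: centre of its underside. It starts on the heater plate.
- pot_handle (a point): Centre of the black bar grip at the top of the pot's arched handle, 112 mm above the pot's underside. The grip is 50 mm long along the pot's x, 14 mm wide (y) and 14 mm high; clear of everything below it down to the rim (50 mm).
- tile: Round terracotta tile, radius 60 mm, 8 mm high, fixed on the bench; origin: centre of its underside. The pot is set down here while the knobs are fitted.
- heater (a point): Centre of the top face of the round heater plate on the console (radius 46 mm), 82 mm above the bench: where the pot stands at first and is put back.
- reel: Small heavy reel of solder lying flat among the knobs, radius 22 mm, 30 mm high. To be left alone.
- knob_red: Loose black knob, red cap (2 to 4 of the 4 knobs are present), upright. Octagon, 42 mm across flats (side faces at 0, 45, 90.. deg from its x), 28 mm high, 40 g. Origin: centre of underside; the pointer line on the cap runs to its +x. Blind D bore below: 19 deep, 20 across, flat 5.5 mm from the axis on the +x side. Home: origin at panel height, 70 mm, else 13 mm or more higher.
- red_spindle (a point): Top centre of the D-shaped spindle in the red ring, 17 mm above the panel. 18 mm across, flat 4.5 mm from the axis on the point's +x side (orange tick at its foot points that way); top 3.5 mm smaller (14 mm, flat at 3) as lead-in. Turns about z with 0.05 N m friction, stops at 1.8 rad either side of zero (its +x along the console's +x); starts within 1.5 rad of zero.
- knob_yellow: Loose black knob, yellow cap (2 to 4 of the 4 knobs are present), upright. Octagon, 42 mm across flats (side faces at 0, 45, 90.. deg from its x), 28 mm high, 40 g. Origin: centre of underside; the pointer line on the cap runs to its +x. Blind D bore below: 19 deep, 20 across, flat 5.5 mm from the axis on the +x side. Home: origin at panel height, 70 mm, else 13 mm or more higher.
- yellow_spindle (a point): Top centre of the D-shaped spindle in the yellow ring, 17 mm above the panel. 18 mm across, flat 4.5 mm from the axis on the point's +x side (orange tick at its foot points that way); top 3.5 mm smaller (14 mm, flat at 3) as lead-in. Turns about z with 0.05 N m friction, stops at 1.8 rad either side of zero (its +x along the console's +x); starts within 1.5 rad of zero.
- knob_green: Loose black knob, green cap (2 to 4 of the 4 knobs are present), upright. Octagon, 42 mm across flats (side faces at 0, 45, 90.. deg from its x), 28 mm high, 40 g. Origin: centre of underside; the pointer line on the cap runs to its +x. Blind D bore below: 19 deep, 20 across, flat 5.5 mm from the axis on the +x side. Home: origin at panel height, 70 mm, else 13 mm or more higher.
- green_spindle (a point): Top centre of the D-shaped spindle in the green ring, 17 mm above the panel. 18 mm across, flat 4.5 mm from the axis on the point's +x side (orange tick at its foot points that way); top 3.5 mm smaller (14 mm, flat at 3) as lead-in. Turns about z with 0.05 N m friction, stops at 1.8 rad either side of zero (its +x along the console's +x); starts within 1.5 rad of zero.
- knob_white: Loose black knob, white cap (2 to 4 of the 4 knobs are present), upright. Octagon, 42 mm across flats (side faces at 0, 45, 90.. deg from its x), 28 mm high, 40 g. Origin: centre of underside; the pointer line on the cap runs to its +x. Blind D bore below: 19 deep, 20 across, flat 5.5 mm from the axis on the +x side. Home: origin at panel height, 70 mm, else 13 mm or more higher.
- white_spindle (a point): Top centre of the D-shaped spindle in the white ring, 17 mm above the panel. 18 mm across, flat 4.5 mm from the axis on the point's +x side (orange tick at its foot points that way); top 3.5 mm smaller (14 mm, flat at 3) as lead-in. Turns about z with 0.05 N m friction, stops at 1.8 rad either side of zero (its +x along the console's +x); starts within 1.5 rad of zero.
- phone_a: Blue phone, 148 x 71 x 9 mm, lying flat. To be left alone.
- phone_b: White phone, 148 x 71 x 9 mm, lying flat. To be left alone.
- multimeter: Yellow multimeter, 130 x 65 x 45 mm, lying on its back. To be left alone.
- screwdriver: Red screwdriver, 170 mm long, lying down. To be left alone.
- fluxjar: Flux jar, radius 22 mm, 50 mm high, white lid. To be left alone.
- battery: Flat phone battery, 90 x 55 x 6 mm. To be left alone.
There are look-alikes about, which are no part of the job. What is shaped like the knob_yellow but pink or turquoise is not meant.

How it is judged:
By the outcome, as a careful person would: the job done as asked, in the order asked, and still so for the second after the job is handed in, with the robot touching nothing.
Of knob_red, knob_yellow, knob_green, knob_white only 2 to 4 are there at a start; the rules pass over those that are not, and their reading is None.
At some moment in a run one of knob_red, knob_yellow, knob_green, knob_white may be knocked a few centimetres aside while the robot is not near it.
It also fails if it takes over 210 s, if anything falls off the work surface, if the arm or the gripper's body presses on something with over 40 N, if the wrist force passes 120 N, or if a joint passes its speed limit or range.

### The arm

A 6-joint arm with a two-finger parallel gripper is mounted at the origin on the work surface. World frame = base frame: x ahead of the robot, y to its left, z up, the work surface at z = 0. Lengths are in m, angles in rad, forces in N, time in s.
With the tool pointing down it reaches from about 0.3 to 0.75 m from the base axis. Payload 8.5 kg.
Tool frame: the origin (TCP) lies at the centre of the arm's flange, where the gripper is bolted on; the fingertips stand 173 mm ahead of it and the grasp point (between the pads) lies 155 mm ahead of it; x points along the fingers, z is the direction in which the jaws open and shut, and the axes are right-handed (so a half turn about x gives the same grasp; the last joint's range is limited). The gripper opens to 85 mm and grips with 20 to 120 N. Pads are 22 mm wide; open, the fingers measure 114 mm over their backs; the gripper's body (76 mm by 85 mm) begins 54 mm behind the grasp point. The pads swing forward as they close: fully open they stand 13 mm farther back than shut.
Start: joints at [0.922, 0.381, 1.297, -0, 1.464, -0.215], TCP at [0.231, 0.499, 0.405] pointing down, gripper open.
Joint ranges: [-3.11, 3.11], [-0.89, 2.33], [0.22, 2.48], [-1.42, 4.56], [0.17, 2.85], [-2.88, 2.88]. Speed limits (rad/s): [2.39, 2.39, 3.14, 3.14, 3.14, 3.14].

### API

Orientations are given as a rotation vector (axis times angle).
In Python, from bench import bot gives the robot as it stands. The module is installed in compiled form; this text tells all that it offers.
- The arm moves only by the tool send_rows, never from a script. Its argument "commands" is a list of rows, each a list of 3 entries, a list of its own where there are three numbers: the turn, a rotation vector about the world's x, y, z in units of 6 degrees (1.0 is 6 degrees), then the shift along the world's x, y, z in m, then the finger opening in m, from 0 to 0.0854. In form: [[[ax, ay, az], [dx, dy, dz], grip], ...]. A call has 1 to 5 rows; each row shifts and turns the commanded pose from where the row before left it; what a row does not reach is not made up. A row lasts 1/10 s, in which the tool goes at most 50 mm and 8.59 degrees, less where a joint would pass 70% of its speed; a pose out of reach is approached as far as the arm can. A call with a gripper value outside its range is refused whole. The fingers move at their own pace and stop on an object; "squeeze" is the grip in N (left out, the last holds). Time passes only in rows, so rows that do not move let the fingers close. It gives the time, the measured TCP pose, the force and the opening at its end, in the units of the state.
- bot.sense(): the state, without advancing time (a new reading comes with each control period).
- bot.get_image(name): name is "scene" or "top"; returns a dict with "frame" (384x512x3 uint8, red, green, blue), "z_map" (384x512 float32, m along the optical axis (not along the pixel's ray), 0 where there is no reading), "fx", "fy", "cx", "cy" (pixels), "view" (4x4, takes a point from world to camera coordinates). Camera axes: x right, y up, looking along -z (the intrinsics and any distortion apply to the point x, -y, -z); pixel columns grow to the right and rows downward; lengths in m; the calibration is good to about 2 mm. A picture is of the moment at which its call begins.
- bot.job_done(): hands the job in, once; it reports no verdict.
Trained networks look in the newest picture that a camera, given by its name, has taken for a name from the list of things; names that differ only in an ending like _2 or _b are one class to them, and where a whole thing is asked for, a point or a joint stands for the part that bears it (a point fixed in the world has none). Each returns a list of dicts, best first, with "conf" (0 to 1); they miss things now and then, are a little off and sometimes report something else, mostly with a low value. They report only what shows in the picture. A call takes as long as a camera call. They do not tell look-alikes from the thing itself.
- bot.look_for(query, camera): "xy" ([column, row] in pixels, amid what is visible of it).
- bot.silhouettes(query, camera): "mask" (384x512 bool, what is visible of it) and "xy" ([column, row] in pixels, amid what is visible of it).
- bot.place_of(query, camera): "xy" ([column, row] in pixels: a listed point, or the origin of a listed thing).
The state is a dict: "time_s": time; "joints": joint angles; "dq": joint speeds; "joint_efforts": joint torques, N m; "tcp_pos": TCP position; "tool_rot": TCP orientation; "force": force on the tool from outside, world axes, zero at the start; "torque": the same for the moment, N m; "width": opening from 0.0 (shut) to 1.0 (fully open).
Only numpy, scipy, OpenCV 4.12 (cv2) and the standard library are available. Lean on these libraries where they do the work, as an engineer would, in place of code of your own. Each camera call takes 0.05 s, during which the arm holds its last target. There are 200 camera calls.

## Working session

There is one attempt and no reset: what is moved stays moved. The work goes in short steps, Python scripts to look and compute and a tool call to move; the robot and the scene stay as the last step left them, time stands still between calls to the robot, and variables do not carry over. Pictures are saved under pics/ and viewed, about 12 in all and at most 16, crops included, and the job is handed in when it is done.

Besides the shell and the picture viewer there is one more tool, called after ">>>" by a JSON object that holds its "name" and its "arguments". send_rows: Moves the arm, as the interface text tells. Its arguments: {"type":"object","properties":{"commands":{"type":"array"},"squeeze":{"type":"number"}},"required":["commands"]}

```bash
mkdir -p pics
cat > h.py <<'E'
import numpy as np, cv2
from bench import bot
def grab(n):
    im=bot.get_image(n); return im
def px2w(im,u,v,z=None):
    """pixel to world; depth from map or intersect with plane z"""
    V=np.array(im['view']); R=V[:3,:3]; t=V[:3,3]
    d=np.array([(u-im['cx'])/im['fx'],-(v-im['cy'])/im['fy'],-1.])
    o=-R.T@t; w=R.T@d
    if z is None:
        s=im['z_map'][int(round(v)),int(round(u))]
    else: s=(z-o[2])/w[2]
    return o+s*w
def w2px(im,p):
    V=np.array(im['view']); c=V[:3,:3]@p+V[:3,3]
    return np.array([im['cx']+im['fx']*c[0]/-c[2], im['cy']-im['fy']*c[1]/-c[2]])
def save(im,f,box=None,s=1):
    a=im['frame'][...,::-1]
    if box: a=a[box[1]:box[3],box[0]:box[2]]
    cv2.imwrite('pics/'+f,cv2.resize(a,None,fx=s,fy=s,interpolation=cv2.INTER_CUBIC))
E
python3 - <<'E'
from h import *
s=bot.sense(); print({k:np.round(v,3) for k,v in s.items()})
for n in ['top','scene']:
    im=grab(n); save(im,n+'0.png',s=1.5)
    print(n,[k for k in im], im['fx'],im['cx'],im['cy'],np.round(im['view'],3).tolist())
    for q in ['console','pot','pot_handle','tile','heater','reel','knob_red','knob_yellow','knob_green','knob_white','red_spindle','yellow_spindle','green_spindle','white_spindle']:
        print(q,[(np.round(d['xy']).tolist(),round(d['conf'],2)) for d in bot.place_of(q,n)][:6])
E
```

```text
{'time_s': np.float64(0.0), 'joints': array([ 0.922,  0.381,  1.298, -0.   ,  1.464, -0.215]), 'dq': array([ 0.002,  0.002,  0.001, -0.001, -0.   ,  0.   ]), 'joint_efforts': array([-1.0000e-03, -4.4845e+01, -2.3128e+01, -0.0000e+00,  5.0000e-03,
       -0.0000e+00]), 'tcp_pos': array([0.231, 0.499, 0.404]), 'tool_rot': array([-0.885,  1.385,  0.884]), 'force': array([-0.123,  0.446, -0.259]), 'torque': array([ 0.005, -0.004,  0.041]), 'width': np.float64(1.002)}
top ['frame', 'z_map', 'fx', 'fy', 'cx', 'cy', 'view'] 499.3163067507184 257.52373716209513 190.6654977995025 [[0.025, -0.999, 0.026, -0.013], [0.983, 0.029, 0.182, -0.554], [-0.183, 0.021, 0.983, -1.334], [0.0, 0.0, 0.0, 1.0]]
console [([301.0, 184.0], 0.66)]
pot [([334.0, 188.0], 0.78)]
pot_handle [([340.0, 179.0], 0.76), ([394.0, 213.0], 0.48), ([191.0, 244.0], 0.44)]
tile [([394.0, 211.0], 0.87), ([334.0, 184.0], 0.16)]
heater [([335.0, 185.0], 0.66), ([159.0, 211.0], 0.46)]
reel [([159.0, 210.0], 0.58), ([300.0, 185.0], 0.56)]
knob_red []
knob_yellow [([191.0, 245.0], 0.58), ([192.0, 286.0], 0.55), ([222.0, 246.0], 0.48
[... 412 characters left out ...]
.544, 0.151], [0.285, -0.464, 0.839, -1.447], [0.0, 0.0, 0.0, 1.0]]
console [([245.0, 257.0], 0.86)]
pot [([222.0, 272.0], 0.71), ([224.0, 271.0], 0.68), ([279.0, 232.0], 0.36)]
pot_handle [([222.0, 248.0], 0.61), ([250.0, 157.0], 0.52)]
tile [([168.0, 323.0], 0.84)]
heater [([223.0, 268.0], 0.83)]
reel [([286.0, 154.0], 0.74), ([262.0, 213.0], 0.36)]
knob_red []
knob_yellow [([248.0, 158.0], 0.69), ([225.0, 153.0], 0.68), ([238.0, 178.0], 0.67)]
knob_green [([344.0, 144.0], 0.55)]
knob_white [([294.0, 184.0], 0.59)]
red_spindle [([279.0, 232.0], 0.4), ([240.0, 233.0], 0.18)]
yellow_spindle [([259.0, 252.0], 0.36)]
green_spindle [([262.0, 216.0], 0.46)]
white_spindle [([242.0, 234.0], 0.53)]
```

View pics/top0.png

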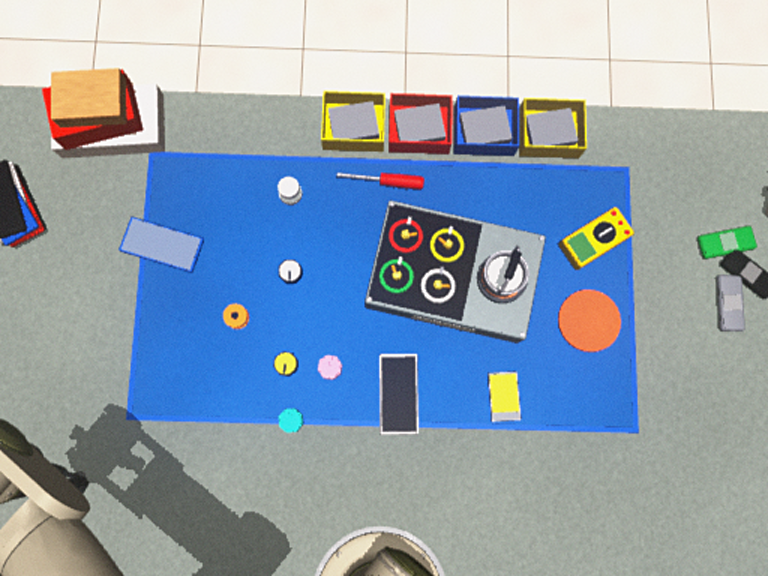

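View pics/scene0.png

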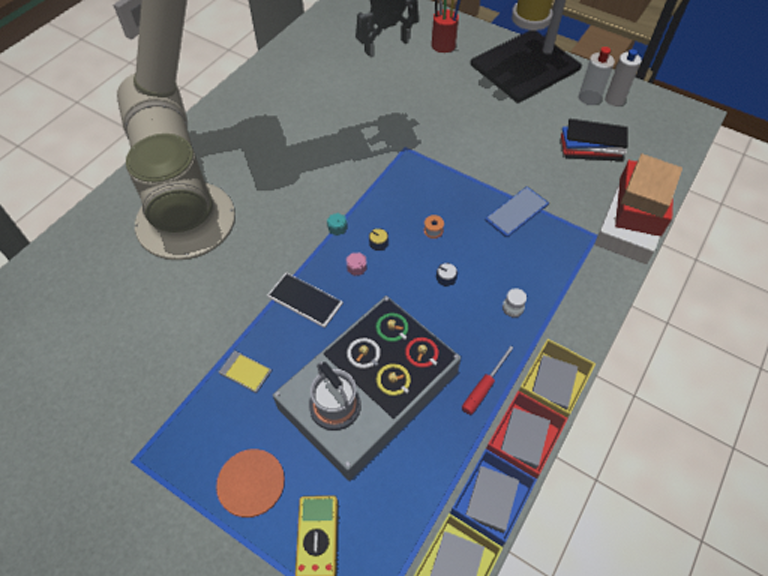

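Top view (1.5x pixels): yellow knob (285,364), white knob (290,271). The pink (330,367) and turquoise (290,420) parts are look-alikes, and the jar at (289,188) has a white lid. The reel is at (235,316), the pot at (505,272) and the tile at (590,320). There is no red or green knob. Next I'll rectify to metric views for measurement.

```bash
cat >> h.py <<'E'
def ortho(im,cx,cy,z,half,res):
    """metric top-down: right = -y, up = +x (world)"""
    n=int(2*half/res)
    jj,ii=np.meshgrid(np.arange(n),np.arange(n))
    X=cx+half-ii*res; Y=cy+half-jj*res
    P=np.stack([X,Y,np.full_like(X,z)],-1)
    V=np.array(im['view']); c=P@V[:3,:3].T+V[:3,3]
    u=im['cx']-im['fx']*c[...,0]/c[...,2]; v=im['cy']+im['fy']*c[...,1]/c[...,2]
    return cv2.remap(im['frame'][...,::-1],u.astype('f'),v.astype('f'),cv2.INTER_CUBIC)
def cloud(im):
    v,u=np.mgrid[0:384,0:512]; s=im['z_map']
    c=np.stack([(u-im['cx'])/im['fx']*s,-(v-im['cy'])/im['fy']*s,-s],-1)
    V=np.array(im['view']); return (c-V[:3,3])@V[:3,:3]
E
python3 - <<'E'
from h import *
ims={n:grab(n) for n in ['top','scene']}
for n,im in ims.items():
    P=cloud(im)
    m=(abs(P[...,2]-.07)<.004)&(P[...,0]>.3)&(P[...,0]<.85)&(abs(P[...,1])<.35)
    k,l,st,_=cv2.connectedComponentsWithStats(m.astype('u1'))
    b=1+np.argmax(st[1:,4]); pts=P[l==b]
    r=cv2.minAreaRect((pts[:,:2]*1000).astype('f')); print(n,'console',np.round(r[0],1),np.round(r[1],1),round(r[2],2),'z',np.median(pts[:,2]))
    # tile
    hsv=cv2.cvtColor(im['frame'],cv2.COLOR_RGB2HSV)
    for q in ['tile','knob_yellow','knob_white','reel','pot_handle','heater','pot']:
        for d in bot.silhouettes(q,n)[:3]:
            mm=d['mask']&(im['z_map']>0); p=P[mm]
            if len(p)==0: continue
            zt=np.percentile(p[:,2],90); t=p[p[:,2]>zt-.004]
            (cx,cy),rr=cv2.minEnclosingCircle((t[:,:2]*1000).astype('f'))
            print(n,q,round(d['conf'],2),np.round(d['xy']),'ztop',round(zt,4),'med',np.round(np.median(t,0),4),'circ',round(cx,1),round(cy,1),round(rr,1))
im=ims['top']; im2=ims['scene']
y=px2w(im,190,244,.028); w=px2w(im,193.5,181,.028); print(y,w)
c=px2w(im,278,173,.075); print(c)
rows=[]
for a in (im,im2):
    rows.append(np.hstack([ortho(a,y[0],y[1],.028,.035,.00028)[:250,:250],ortho(a,w[0],w[1],.028,.035,.00028)[:250,:250]]))
cv2.imwrite('pics/knobs.png',np.vstack(rows))
cv2.imwrite('pics/panel.png',np.hstack([ortho(a,c[0],c[1],.073,.1,.0005) for a in (im,im2)]))
E
```

```text
top console [ 588.1 -123.9] [299.9 201.7] 78.43 z 0.0712915777981247
top tile 0.64 [392. 214.] ztop 0.0135 med [ 0.5082 -0.3816  0.0117] circ 507.7 -385.3 59.9
top knob_yellow 0.58 [194. 284.] ztop 0.0329 med [0.3066 0.1696 0.0311] circ 307.5 169.7 21.6
top knob_yellow 0.54 [191. 244.] ztop 0.033 med [0.4093 0.1844 0.0311] circ 408.9 184.0 21.0
top knob_yellow 0.53 [220. 246.] ztop 0.0329 med [0.4084 0.1041 0.0312] circ 404.6 103.3 21.5
top knob_white 0.64 [192. 178.] ztop 0.0332 med [0.583  0.1839 0.0312] circ 583.8 184.5 21.3
top reel 0.73 [156. 209.] ztop 0.0351 med [0.4971 0.2806 0.0333] circ 495.5 281.3 21.0
top pot_handle 0.98 [336. 185.] ztop 0.201 med [ 0.5693 -0.2037  0.2026] circ 568.1 -201.4 26.8
top heater 0.75 [300. 176.] ztop 0.0766 med [ 0.5866 -0.1021  0.0747] circ 588.7 -126.2 174.9
top pot 0.92 [339. 181.] ztop 0.2011 med [ 0.5696 -0.2039  0.2026] circ 567.1 -203.8 26.9
scene console [ 590.  -122.9] [300.  199.8] 78.59 z 0.06946517476839176
scene tile 0.63 [248. 256.] ztop 0.0731 med [ 0.6043 -0.1073  0.071 ] circ 589.4 -121.6 174.0
scene tile 0.62 [165. 321.] ztop 
[... 225 characters left out ...]
77] circ 413.2 183.5 23.3
scene knob_yellow 0.65 [222. 150.] ztop 0.0292 med [0.3092 0.1688 0.0273] circ 309.2 170.2 22.0
scene knob_white 0.45 [297. 181.] ztop 0.0297 med [0.5856 0.1841 0.0281] circ 586.3 184.4 21.7
scene reel 0.47 [288. 151.] ztop 0.0315 med [0.4979 0.2825 0.0298] circ 496.1 283.6 22.7
scene pot_handle 0.92 [222. 258.] ztop 0.1983 med [ 0.5736 -0.204   0.1992] circ 572.1 -202.9 28.1
scene heater 0.81 [247. 254.] ztop 0.0732 med [ 0.6043 -0.1076  0.071 ] circ 591.6 -122.1 175.3
scene pot 0.67 [222. 261.] ztop 0.1982 med [ 0.5736 -0.204   0.1992] circ 572.1 -202.9 28.1
[0.40367725 0.18409399 0.028     ] [0.58109313 0.18300859 0.028     ]
[ 0.6009467  -0.05237895  0.075     ]
```

View pics/knobs.png

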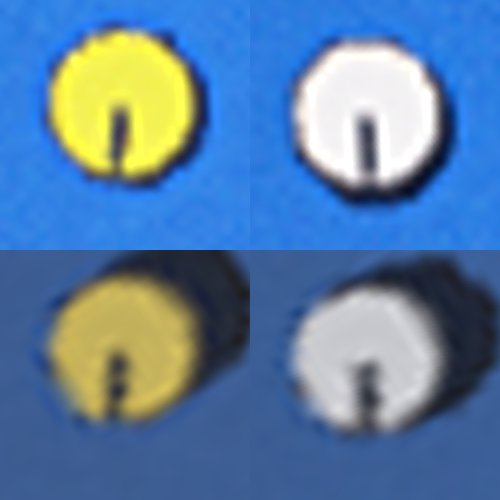

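View pics/panel.png

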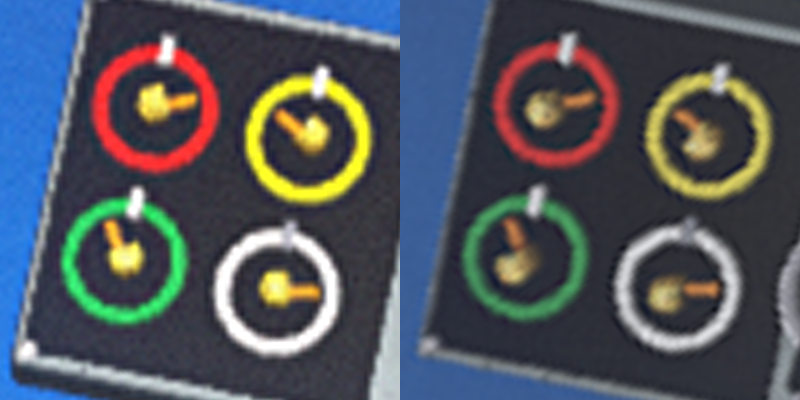

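Knob pointers: yellow and white both point to about -x (yaw about 176° and 180°). Ticks: yellow is up-left, about 52°; white is to the right, about -91°. Now the precise angles, the pot handle and the tool geometry.

```bash
cat >> h.py <<'E'
from scipy.spatial.transform import Rotation as Ro
CON=np.array([.589,-.1234]); CY=np.radians(-11.5)
def con(x,y): return CON+np.array([[np.cos(CY),-np.sin(CY)],[np.sin(CY),np.cos(CY)]])@[x,y]
def state():
    s=bot.sense(); R=Ro.from_rotvec(s['tool_rot']).as_matrix()
    return s,np.array(s['tcp_pos']),R,np.degrees(np.arctan2(R[1,2],R[0,2]))
def ptr(im,c,z=.028,r0=2,r1=19):
    """pointer yaw of a knob with cap centre near c: refine centre by cap blob, then dark pixels inside"""
    res=.00025; o=ortho(im,c[0],c[1],z,.035,res); g=o.max(-1) if False else cv2.cvtColor(o,cv2.COLOR_BGR2HSV)
    hsv=g; lum=hsv[...,2].astype(float); sat=hsv[...,1]; hue=hsv[...,0]
    blue=(hue>95)&(hue<130)&(sat>100)
    thr=.6*np.percentile(lum[~blue],85)
    cap=((lum>thr)&~blue).astype('u1')
    k,l,st,ce=cv2.connectedComponentsWithStats(cap)
    d=[abs(np.hypot(*(ce[i]-140)))if st[i,4]>2000 else 1e9 for i in range(1,k)]; b=1+int(np.argmin(d))
    h=cv2.convexHull(np.argwhere(l==b)[:,::-1].astype(np.int32)); M=cv2.moments(h); cc=np.array([M['m10'],M['m01']])/M['m00']
    ins=np.zeros_like(cap); cv2.fillConvexPoly(ins,h,1); ins=cv2.erode(ins,np.ones((9,9)))
    q=np.argwhere((ins>0)&(lum<thr))[:,::-1]-cc
    m=q.mean(0)
    return np.array([c[0]+.035-cc[1]*res,c[1]+.035-cc[0]*res]), np.degrees(np.arctan2(-m[0],-m[1])), len(q)
E
python3 - <<'E'
from h import *
s,p,R,yaw=state(); print('R',np.round(R,3).tolist(),'jaw yaw',yaw)
for n in ['top','scene']:
    im=grab(n); P=cloud(im)
    m=(P[...,2]>.185)&(P[...,2]<.215)&(np.hypot(P[...,0]-.572,P[...,1]+.206)<.06)
    q=(P[m][:,:2]*1000).astype('f'); r=cv2.minAreaRect(q); vx=cv2.fitLine(q,cv2.DIST_L2,0,.01,.01).ravel()
    print(n,'handle',q.mean(0),r,'dir',np.degrees(np.arctan2(vx[1],vx[0])))
    for nm,c in [('y',(.4100,.1838)),('w',(.585,.1842))]:
        try: print(nm,ptr(im,c))
        except Exception as e: print(nm,e)
    for nm,xy in [('y',(39,26)),('w',(-39,26))]:
        c=con(xy[0]/1e3,xy[1]/1e3); o=ortho(im,c[0],c[1],.0705,.03,.00025); hsv=cv2.cvtColor(o,cv2.COLOR_BGR2HSV)
        H,S,V=[hsv[...,i].astype(int) for i in range(3)]
        t=(H>7)&(H<18)&(S>150)&(V>80)
        ring=((H>22)&(H<33)&(S>120)&(V>110)) if nm=='y' else (S<60)&(V>140)
        rr=np.argwhere(ring)[:,::-1]; d=np.hypot(*(rr-120).T); rr=rr[(d>45)&(d<85)] 
        rc=cv2.fitEllipse(rr.astype('f'))[0] if len(rr)>20 else None
        k,l,st,ce=cv2.connectedComponentsWithStats(t.astype('u1')); b=1+np.argmax(st[1:,4]); e=ce[b]
        print(n,nm,'spindle',c,'ringcentre px',rc,'area',st[b,4],'tick yaw',np.degrees(np.arctan2(120-e[0],120-e[1])),'about ring', np.degrees(np.arctan2(rc[0]-e[0],rc[1]-e[1])))
E
```

```text
R [[-0.0, -0.907, 0.42], [0.0, 0.42, 0.907], [-1.0, 0.0, -0.0]] jaw yaw 65.14586897316808
top handle [ 568.25964 -202.63539] ((568.673583984375, -202.98724365234375), (14.019283294677734, 69.22994995117188), 70.39924621582031) dir -19.765038
y (array([0.41016546, 0.1853644 ]), np.float64(175.89397746244344), 1096)
w (array([0.584931  , 0.18568331]), np.float64(-176.8136994171068), 1031)
top y spindle [ 0.63240063 -0.10569731] ringcentre px (104.58540344238281, 124.83358001708984) area 736 tick yaw 47.834310069395464 about ring 31.161935596034823Traceback (most recent call last):
  File "<stdin>", line 19, in <module>
TypeError: 'NoneType' object is not subscriptable
```

```bash
cat > ticks.py <<'E'
from h import *
def tick(im,nm,xy):
    c=con(*xy); o=ortho(im,c[0],c[1],.0705,.045,.00025); hsv=cv2.cvtColor(o,cv2.COLOR_BGR2HSV)
    H,S,V=[hsv[...,i].astype(int) for i in range(3)]
    yy,xx=np.mgrid[0:360,0:360]; d=np.hypot(xx-180,yy-180)
    t=(H>5)&(H<17)&(S>150)&(V>80)&(d<100)
    ring=((H>22)&(H<33)&(S>120)&(V>110)) if nm=='y' else (S<60)&(V>140)
    ring&=(d>95)&(d<145)
    rc=np.array(cv2.minEnclosingCircle(np.argwhere(ring)[:,::-1].astype('f'))[0])
    rc2=np.array(cv2.fitEllipse(cv2.convexHull(np.argwhere(ring)[:,::-1].astype('f')))[0])
    k,l,st,ce=cv2.connectedComponentsWithStats(t.astype('u1')); b=1+np.argmax(st[1:,4]); e=ce[b]
    q=np.argwhere(l==b)[:,::-1].astype('f'); v=cv2.fitLine(q,cv2.DIST_L2,0,.01,.01).ravel()[:2]
    if v@(e-180)<0: v=-v
    a=lambda x:round(float(np.degrees(np.arctan2(-x[0],-x[1]))),1)
    wc=lambda r:(c[0]+.045-r[1]*.00025,c[1]+.045-r[0]*.00025)
    print(nm,'model',np.round(c,4),'ring',np.round(wc(rc2),4),'area',st[b,4],'tick',a(e-180),'ringbased',a(e-rc2),'axis',a(v))
E
python3 - <<'E'
from ticks import *
for n in ['top','scene']:
    im=grab(n); print(n)
    for nm,xy in [('y',(.039,.026)),('w',(-.039,.026))]: tick(im,nm,xy)
    if n=='scene':
        P=cloud(im)
        m=(P[...,2]>.185)&(P[...,2]<.215)&(np.hypot(P[...,0]-.572,P[...,1]+.206)<.06)
        q=(P[m][:,:2]*1000).astype('f'); print(cv2.minAreaRect(q))
        for nm,c in [('y',(.4100,.1838)),('w',(.585,.1842))]: print(nm,ptr(im,c))
E
```

```text
top
y model [ 0.6324 -0.1057] ring [ 0.632  -0.1065] area 520 tick 48.8 ringbased 49.8 axis 50.9
w model [ 0.556  -0.0901] ring [ 0.5563 -0.0908] area 218 tick -96.6 ringbased -97.8 axis -69.6
scene
y model [ 0.6324 -0.1057] ring [ 0.6327 -0.1054] area 513 tick 52.6 ringbased 52.9 axis 55.2
w model [ 0.556  -0.0901] ring [ 0.5566 -0.0899] area 591 tick -91.0 ringbased -93.8 axis -91.4
((572.8457641601562, -203.29945373535156), (14.311454772949219, 63.90653610229492), 71.07915496826172)
y (array([0.41039258, 0.18565334]), np.float64(163.3662222597972), 1546)
w (array([0.58517614, 0.1860688 ]), np.float64(-176.89193618733205), 1513)
```

>>> {"name": "send_rows", "arguments": {"commands": [[[0,0,0.1],[0.019,-0.039,0],0.0854],[[0,0,0.1],[0.019,-0.039,0],0.0854],[[0,0,0.1],[0.019,-0.039,0],0.0854],[[0,0,0.1],[0.019,-0.039,0],0.0854],[[0,0,0.1],[0.019,-0.039,0],0.0854]], "squeeze": 80}}

```text
time_s: 2.95
tcp_pos: [0.3265, 0.3025, 0.4049]
tool_rot: [-0.924, 1.365, 0.924]
force: [0.8, 0.4, 1.1]
width: 1.001
```

>>> {"name": "send_rows", "arguments": {"commands": [[[0,0,0.1],[0.019,-0.039,0],0.0854],[[0,0,0.1],[0.019,-0.039,0],0.0854],[[0,0,0.1],[0.019,-0.039,0],0.0854],[[0,0,0.1],[0.019,-0.039,0],0.0854],[[0,0,0],[0.019,-0.039,0],0.0854]]}}

```text
time_s: 3.45
tcp_pos: [0.4216, 0.1073, 0.405]
tool_rot: [-0.956, 1.35, 0.955]
force: [0.2, -0.1, 0.3]
width: 1.0
```

>>> {"name": "send_rows", "arguments": {"commands": [[[0,0,0],[0.019,-0.039,0],0.0854],[[0,0,0],[0.019,-0.039,0],0.0854],[[0,0,0],[0.019,-0.039,0],0.0854],[[0,0,0],[0.019,-0.039,0],0.0854],[[0,0,0],[0.019,-0.039,0],0.0854]]}}

```text
time_s: 3.95
tcp_pos: [0.5166, -0.0878, 0.4048]
tool_rot: [-0.955, 1.351, 0.955]
force: [1.2, 0.5, 0.7]
width: 0.999
```

>>> {"name": "send_rows", "arguments": {"commands": [[[0,0,0],[0.019,-0.039,0],0.06],[[0,0,0],[0.019,-0.039,0],0.06],[[0,0,0],[0.018,-0.039,0],0.06],[[0,0,0],[0,0,0],0.06],[[0,0,0],[0,0,0],0.06]]}}

```text
time_s: 4.45
tcp_pos: [0.5722, -0.2036, 0.4041]
tool_rot: [-0.954, 1.352, 0.956]
force: [-0.6, 0.6, 0.0]
width: 0.703
```

>>> {"name": "send_rows", "arguments": {"commands": [[[0,0,0],[-0.001,0,-0.025],0.06],[[0,0,0],[0,0,-0.02],0.06],[[0,0,0],[0,0,-0.01],0.06],[[0,0,0],[0,0,0],0.06],[[0,0,0],[0,0,0],0.0]]}}

```text
time_s: 4.95
tcp_pos: [0.5712, -0.2025, 0.3508]
tool_rot: [-0.957, 1.35, 0.955]
force: [0.7, -0.5, 0.4]
width: 0.552
```

>>> {"name": "send_rows", "arguments": {"commands": [[[0,0,0],[0,0,0],0],[[0,0,0],[0,0,0],0],[[0,0,0],[0,0,0],0],[[0,0,0],[0,0,0],0],[[0,0,0],[0,0,0],0]]}}

```text
time_s: 5.45
tcp_pos: [0.5711, -0.2033, 0.3506]
tool_rot: [-0.957, 1.351, 0.954]
force: [-1.5, -1.5, 6.0]
width: 0.146
```

Run:
```python
from h import *
s,p,R,y=state(); print(p,y,s['width'],s['force'],s['joints'])
im=grab('scene'); save(im,'grasp.png',(150,160,350,310),4)
```

```text
[ 0.57114027 -0.20327103  0.3506455 ] 70.53051613246909 0.14632762167479157 [-1.49945051 -1.54485955  5.99848079] [-5.36895920e-01  5.19474653e-01  1.22356492e+00 -5.93220524e-04
  1.39661163e+00 -1.76778426e+00]
```

View pics/grasp.png

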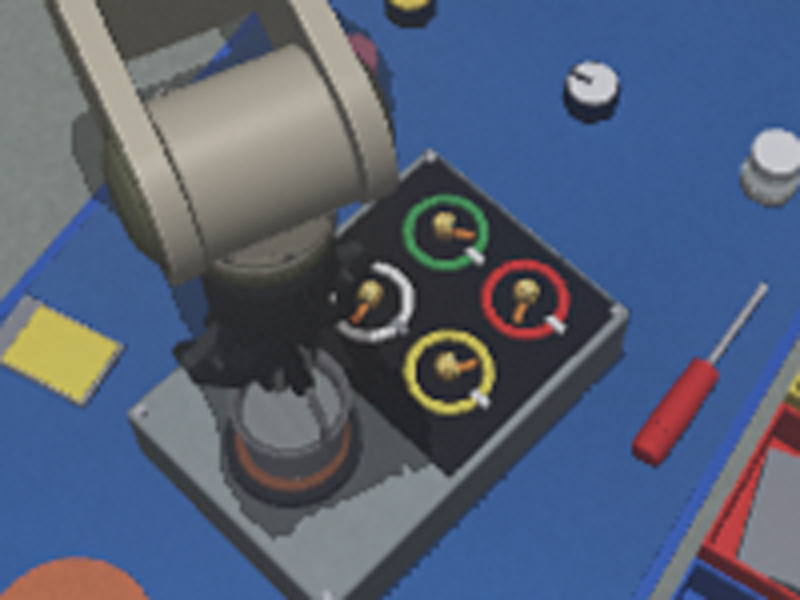

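>>> {"name": "send_rows", "arguments": {"commands": [[[0,0,0],[0,0,0.003],0],[[0,0,0],[0,0,0.007],0],[[0,0,0],[0,0,0.012],0],[[0,0,0],[0,0,0.012],0],[[0,0,0],[0,0,0.006],0]]}}

```text
time_s: 6.0
tcp_pos: [0.5712, -0.2029, 0.3916]
tool_rot: [-0.957, 1.35, 0.954]
force: [0.1, -0.0, -4.4]
width: 0.147
```

>>> {"name": "send_rows", "arguments": {"commands": [[[0,0,0],[-0.002,-0.006,0],0],[[0,0,0],[-0.004,-0.012,0],0],[[0,0,0],[-0.006,-0.018,0],0],[[0,0,0],[-0.006,-0.018,0],0],[[0,0,0],[-0.006,-0.018,0],0]]}}

```text
time_s: 6.5
tcp_pos: [0.5465, -0.2766, 0.389]
tool_rot: [-0.954, 1.352, 0.956]
force: [0.4, 0.1, -4.2]
width: 0.145
```

>>> {"name": "send_rows", "arguments": {"commands": [[[0,0,0],[-0.006,-0.018,0],0],[[0,0,0],[-0.006,-0.018,0],0],[[0,0,0],[-0.006,-0.018,0],0],[[0,0,0],[-0.006,-0.018,0],0],[[0,0,0],[-0.006,-0.018,0],0]]}}

```text
time_s: 7.0
tcp_pos: [0.5166, -0.3665, 0.3897]
tool_rot: [-0.955, 1.351, 0.956]
force: [-0.7, 0.8, -4.1]
width: 0.145
```

>>> {"name": "send_rows", "arguments": {"commands": [[[0,0,0],[-0.005,-0.014,0],0],[[0,0,0],[-0.002,-0.006,0],0],[[0,0,0],[0,0,-0.01],0],[[0,0,0],[0,0,-0.02],0],[[0,0,0],[0,0,-0.02],0]]}}

```text
time_s: 7.5
tcp_pos: [0.5104, -0.3841, 0.3386]
tool_rot: [-0.956, 1.35, 0.956]
force: [-0.4, 0.9, -4.4]
width: 0.15
```

>>> {"name": "send_rows", "arguments": {"commands": [[[0,0,0],[0,0,-0.02],0],[[0,0,0],[0,0,-0.018],0],[[0,0,0],[0,0,-0.012],0],[[0,0,0],[0,0,-0.007],0],[[0,0,0],[0,0,-0.003],0]]}}

```text
time_s: 8.0
tcp_pos: [0.5103, -0.3847, 0.2792]
tool_rot: [-0.955, 1.351, 0.956]
force: [1.2, -0.8, -3.7]
width: 0.146
```

>>> {"name": "send_rows", "arguments": {"commands": [[[0,0,0],[0,0,-0.001],0],[[0,0,0],[0,0,0],0]]}}

```text
time_s: 8.2
tcp_pos: [0.5102, -0.385, 0.2793]
tool_rot: [-0.956, 1.351, 0.955]
force: [-0.2, 0.9, -3.4]
width: 0.15
```

>>> {"name": "send_rows", "arguments": {"commands": [[[0,0,0],[0,0,-0.001],0],[[0,0,0],[0,0,-0.001],0],[[0,0,0],[0,0,0],0]]}}

```text
time_s: 8.5
tcp_pos: [0.5101, -0.385, 0.2768]
tool_rot: [-0.956, 1.351, 0.955]
force: [0.1, -0.9, -4.1]
width: 0.148
```

>>> {"name": "send_rows", "arguments": {"commands": [[[0,0,0],[0,0,-0.001],0],[[0,0,0],[0,0,0],0]]}}

```text
time_s: 8.7
tcp_pos: [0.5101, -0.3851, 0.2766]
tool_rot: [-0.957, 1.351, 0.954]
force: [-1.9, -0.9, 2.1]
width: 0.144
```

>>> {"name": "send_rows", "arguments": {"commands": [[[0,0,0],[0,0,0],0.05],[[0,0,0],[0,0,0],0.05],[[0,0,0],[0,0,0],0.05],[[0,0,0],[0,0,0.005],0.05],[[0,0,0],[0,0,0.025],0.05]]}}

```text
time_s: 9.2
tcp_pos: [0.51, -0.3848, 0.3038]
tool_rot: [-0.951, 1.352, 0.96]
force: [-1.0, -0.2, 0.5]
width: 0.588
```

>>> {"name": "send_rows", "arguments": {"commands": [[[0,0,0],[0,0,0.04],0.06],[[0,0,0],[0,0,0.03],0.06],[[0,0,0.2],[-0.007,0.04,0],0.06],[[0,0,0.2],[-0.007,0.04,0],0.06],[[0,0,0.2],[-0.007,0.04,0],0.06]]}}

```text
time_s: 9.7
tcp_pos: [0.4886, -0.2636, 0.3762]
tool_rot: [-1.004, 1.327, 1.003]
force: [1.4, 0.6, 0.1]
width: 0.695
```

>>> {"name": "send_rows", "arguments": {"commands": [[[0,0,0.2],[-0.007,0.04,0],0.06],[[0,0,0.2],[-0.007,0.04,0],0.06],[[0,0,0.2],[-0.007,0.04,0],0.06],[[0,0,0.2],[-0.007,0.04,0],0.06],[[0,0,0.2],[-0.007,0.04,0],0.06]]}}

```text
time_s: 10.2
tcp_pos: [0.4536, -0.0634, 0.3762]
tool_rot: [-1.083, 1.285, 1.081]
force: [0.2, -0.5, 0.2]
width: 0.704
```

>>> {"name": "send_rows", "arguments": {"commands": [[[0,0,0.2],[-0.007,0.04,0],0.06],[[0,0,0.2],[-0.007,0.04,0],0.06],[[0,0,0.2],[-0.007,0.04,0],0.06],[[0,0,0.2],[-0.007,0.04,0],0.06],[[0,0,0],[-0.007,0.04,0],0.06]]}}

```text
time_s: 10.7
tcp_pos: [0.4185, 0.1366, 0.3763]
tool_rot: [-1.145, 1.248, 1.144]
force: [1.5, -0.0, 0.2]
width: 0.699
```

Run:
```python
from h import *
s,p,R,y=state(); print(p,y,s['width'],s['force'])
for n in ['top','scene']:
    im=grab(n); save(im,n+'1.png',s=1.5); P=cloud(im)
    for q in ['knob_yellow','knob_white','tile']:
        for d in bot.silhouettes(q,n)[:4]:
            t=P[d['mask']&(im['z_map']>0)]
            if q!='tile': t=t[t[:,2]>np.percentile(t[:,2],90)-.004]
            print(n,q,round(d['conf'],2),d['xy'],np.round(cv2.minEnclosingCircle((t[:,:2]*1000).astype('f'))[0],1))
    m=(P[...,2]>.105)&(P[...,2]<.14)&(np.hypot(P[...,0]-.51,P[...,1]+.385)<.06)
    if m.sum(): print('handle',cv2.minAreaRect((P[m][:,:2]*1000).astype('f')))
```

```text
[0.41853914 0.13659122 0.37632027] 84.96928682493451 0.699423166768449 [ 1.46766747 -0.03190909  0.19165178]
top knob_yellow 0.45 [186.6, 245.3] [400.7 185. ]
top knob_yellow 0.39 [227.9, 245.4] [404.4  90.2]
top knob_white 0.78 [190.6, 178.1] [583.2 184.1]
top tile 0.66 [384.9, 216.2] [ 510.  -385.6]
handle ((507.7091064453125, -384.7239990234375), (15.301470756530762, 75.09872436523438), 71.55528259277344)
scene knob_yellow 0.69 [222.3, 151.4] [309.5 171.2]
scene knob_yellow 0.66 [238.5, 173.7] [409.5 102. ]
scene knob_yellow 0.63 [247.7, 154.2] [415.3 184.2]
scene knob_yellow 0.49 [165.0, 316.4] [ 511.5 -384.4]
scene knob_white 0.7 [295.7, 180.5] [585.9 184.8]
scene tile 0.63 [172.2, 334.0] [ 511.4 -385. ]
scene tile 0.6 [243.2, 251.8] [ 577.2 -109.1]
handle ((514.6505126953125, -385.79156494140625), (13.43347454071045, 66.10784149169922), 70.98216247558594)
```

View pics/scene1.png

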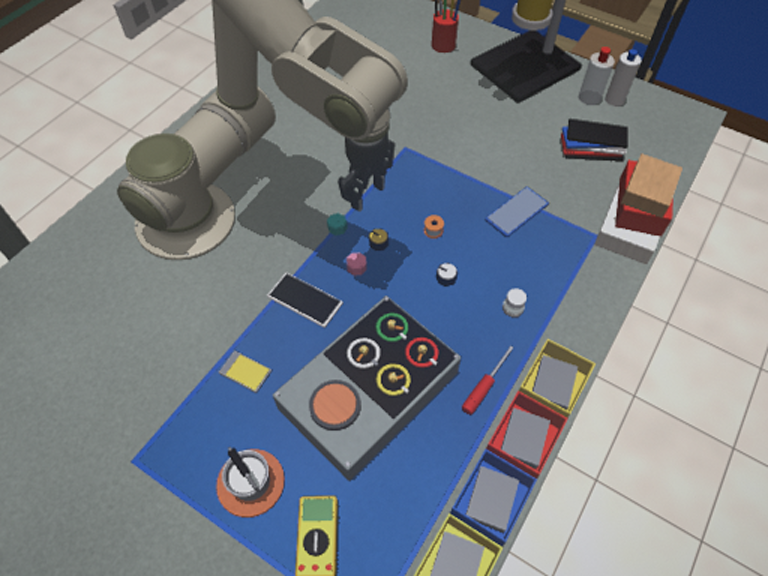

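>>> {"name": "send_rows", "arguments": {"commands": [[[0,0,0],[-0.008,0.024,-0.03],0.06],[[0,0,0],[0,0.024,-0.04],0.06],[[0,0,0],[0,0,-0.045],0.06],[[0,0,0],[0,0,-0.04],0.06],[[0,0,0],[0,0,-0.025],0.06]], "squeeze": 60}}

```text
time_s: 11.6
tcp_pos: [0.4111, 0.1822, 0.1934]
tool_rot: [-1.142, 1.253, 1.145]
force: [0.1, -0.1, -0.0]
width: 0.704
```

>>> {"name": "send_rows", "arguments": {"commands": [[[0,0,0],[0,0,-0.015],0.06],[[0,0,0],[0,0,-0.007],0.06],[[0,0,0],[0,0,0],0.03],[[0,0,0],[0,0,0],0.03],[[0,0,0],[0,0,0],0.03]]}}

```text
time_s: 12.1
tcp_pos: [0.4114, 0.1829, 0.1746]
tool_rot: [-1.144, 1.248, 1.143]
force: [0.0, 1.2, 0.3]
width: 0.481
```

>>> {"name": "send_rows", "arguments": {"commands": [[[0,0,0],[0,0,0],0.03],[[0,0,0],[0,0,0],0.03]]}}

```text
time_s: 12.3
tcp_pos: [0.4112, 0.183, 0.1741]
tool_rot: [-1.144, 1.249, 1.143]
force: [-1.3, 0.2, -0.8]
width: 0.479
```

>>> {"name": "send_rows", "arguments": {"commands": [[[0,0,0],[0,0,0.02],0.03],[[0,0,0],[0,0,0.03],0.03],[[0,0,0],[0,0,0.035],0.03],[[0,0,0],[0,0,0.03],0.03],[[0,0,0],[0,0,0.015],0.03]]}}

```text
time_s: 12.8
tcp_pos: [0.4111, 0.1831, 0.3063]
tool_rot: [-1.145, 1.246, 1.142]
force: [0.1, 0.2, -1.1]
width: 0.482
```

>>> {"name": "send_rows", "arguments": {"commands": [[[0,0,-1.3],[0.014,-0.018,0],0.03],[[0,0,-1.3],[0.014,-0.018,0],0.03],[[0,0,-1.3],[0.014,-0.018,0],0.03],[[0,0,-1.3],[0.014,-0.018,0],0.03],[[0,0,-1.3],[0.014,-0.018,0],0.03]]}}

```text
time_s: 13.3
tcp_pos: [0.4815, 0.0923, 0.3039]
tool_rot: [-0.622, 1.48, 0.622]
force: [-0.2, 0.4, 0.7]
width: 0.481
```

>>> {"name": "send_rows", "arguments": {"commands": [[[0,0,-1.3],[0.014,-0.018,0],0.03],[[0,0,-1.3],[0.014,-0.018,0],0.03],[[0,0,-1.3],[0.014,-0.018,0],0.03],[[0,0,-1.3],[0.014,-0.018,0],0.03],[[0,0,-1.3],[0.014,-0.018,0],0.03]]}}

```text
time_s: 13.8
tcp_pos: [0.5515, 0.0023, 0.3038]
tool_rot: [-0.091, 1.569, 0.091]
force: [1.0, -0.1, 0.6]
width: 0.48
```

>>> {"name": "send_rows", "arguments": {"commands": [[[0,0,-1.3],[0.014,-0.018,0],0.03],[[0,0,-1.3],[0.014,-0.018,0],0.03],[[0,0,-1.3],[0.014,-0.018,0],0.03],[[0,0,-1.3],[0.014,-0.018,0],0.03],[[0,0,-1.3],[0.014,-0.018,0],0.03]]}}

```text
time_s: 14.3
tcp_pos: [0.6216, -0.0876, 0.3037]
tool_rot: [0.443, 1.525, -0.443]
force: [1.0, -0.2, 0.1]
width: 0.475
```

>>> {"name": "send_rows", "arguments": {"commands": [[[0,0,-1.1],[0.01,-0.018,0],0.03],[[0,0,0],[0,0,0],0.03]]}}

```text
time_s: 14.5
tcp_pos: [0.6318, -0.1069, 0.3033]
tool_rot: [0.531, 1.504, -0.531]
force: [0.6, 0.6, -1.0]
width: 0.48
```

Run:
```python
from h import *
s,p,R,y=state(); print(p,y,s['width'],s['force'])
```

```text
[ 0.63177022 -0.10685131  0.30334822] -38.88433063129095 0.4797582235547195 [ 0.57545224  0.63482541 -0.9512663 ]
```

>>> {"name": "send_rows", "arguments": {"commands": [[[0,0,0],[0,0,-0.015],0.03],[[0,0,0],[0,0,-0.015],0.03],[[0,0,0],[0,0,-0.008],0.03],[[0,0,0],[0,0,-0.003],0.03],[[0,0,0],[0,0,-0.002],0.03]]}}

```text
time_s: 15.0
tcp_pos: [0.6311, -0.1047, 0.2609]
tool_rot: [0.527, 1.505, -0.527]
force: [-0.2, -0.1, 0.4]
width: 0.481
```

>>> {"name": "send_rows", "arguments": {"commands": [[[0,0,0],[0,0,-0.002],0.03],[[0,0,0],[0,0,-0.001],0.03],[[0,0,0],[0,0,0],0.03]]}}

```text
time_s: 15.3
tcp_pos: [0.6312, -0.1049, 0.2579]
tool_rot: [0.528, 1.505, -0.528]
force: [-0.6, 0.1, -0.1]
width: 0.476
```

>>> {"name": "send_rows", "arguments": {"commands": [[[0,0,0],[0,-0.001,0],0.03],[[0,0,0],[0,0,-0.001],0.03],[[0,0,0],[0,0,-0.002],0.03],[[0,0,0],[0,0,0],0.03]]}}

```text
time_s: 15.7
tcp_pos: [0.6311, -0.106, 0.2544]
tool_rot: [0.528, 1.506, -0.528]
force: [0.3, -0.3, -0.3]
width: 0.476
```

>>> {"name": "send_rows", "arguments": {"commands": [[[0,0,0],[0,0,-0.002],0.03],[[0,0,0],[0,0,0],0.03]]}}

```text
time_s: 15.9
tcp_pos: [0.6311, -0.106, 0.2525]
tool_rot: [0.528, 1.506, -0.528]
force: [-0.2, -0.8, -0.3]
width: 0.479
```

>>> {"name": "send_rows", "arguments": {"commands": [[[0,0,0],[0,0,-0.002],0.03],[[0,0,0],[0,0,-0.002],0.03],[[0,0,0],[0,0,-0.002],0.03],[[0,0,0],[0,0,0],0.03]]}}

```text
time_s: 16.3
tcp_pos: [0.6312, -0.106, 0.2464]
tool_rot: [0.528, 1.506, -0.528]
force: [-0.6, -2.4, -1.8]
width: 0.48
```

>>> {"name": "send_rows", "arguments": {"commands": [[[0,0,0],[0,0,-0.001],0.03],[[0,0,0],[0,0,-0.001],0.03],[[0,0,0],[0,0,0],0.03]]}}

```text
time_s: 16.6
tcp_pos: [0.6312, -0.106, 0.2446]
tool_rot: [0.528, 1.506, -0.528]
force: [0.9, -2.0, -1.1]
width: 0.478
```

>>> {"name": "send_rows", "arguments": {"commands": [[[0,0,0],[0,0,-0.001],0.03],[[0,0,0],[0,0,0],0.03]]}}

```text
time_s: 16.8
tcp_pos: [0.6311, -0.106, 0.2441]
tool_rot: [0.528, 1.505, -0.528]
force: [-1.0, -2.3, 3.6]
width: 0.476
```

>>> {"name": "send_rows", "arguments": {"commands": [[[0,0,0],[0,0,-0.001],0.03],[[0,0,0],[0,0,0],0.03]]}}

```text
time_s: 17.0
tcp_pos: [0.6311, -0.106, 0.2441]
tool_rot: [0.528, 1.504, -0.528]
force: [-4.6, -1.9, 11.1]
width: 0.479
```

>>> {"name": "send_rows", "arguments": {"commands": [[[0,0,0],[0,0,0.001],0.03],[[0,0,-0.5],[0,0,0],0.03],[[0,0,-1.1],[0,0,0],0.03],[[0,0,-1.1],[0,0,0],0.03],[[0,0,-1.1],[0,0.0005,0],0.03]]}}

```text
time_s: 17.5
tcp_pos: [0.6312, -0.1057, 0.2441]
tool_rot: [0.838, 1.402, -0.839]
force: [-1.2, -4.8, 3.7]
width: 0.481
```

>>> {"name": "send_rows", "arguments": {"commands": [[[0,0,-1.1],[0,0,0],0.03],[[0,0,-1.1],[0,0,0],0.03],[[0,0,-1.1],[0,0.0005,0],0.03],[[0,0,-1.1],[0,0,0],0.03],[[0,0,-1.1],[0,0,0],0.03]]}}

```text
time_s: 18.0
tcp_pos: [0.6314, -0.1054, 0.2441]
tool_rot: [1.27, 1.167, -1.269]
force: [0.2, -4.7, 3.5]
width: 0.481
```

>>> {"name": "send_rows", "arguments": {"commands": [[[0,0,-0.8],[0,0,0],0.03],[[0,0,-0.4],[0,0,0],0.03],[[0,0,0],[0,0,0],0.03]]}}

```text
time_s: 18.3
tcp_pos: [0.6314, -0.1054, 0.2441]
tool_rot: [1.358, 1.104, -1.357]
force: [1.1, -5.2, 4.0]
width: 0.479
```

Run:
```python
from h import *
s,p,R,y=state(); print(p,y,s['width'],s['force'],s['torque'])
im=grab('scene'); save(im,'y1.png',(200,180,330,280),5)
```

```text
[ 0.63144787 -0.10540513  0.2441293 ] -101.6810522146245 0.47918770727157317 [ 1.08543307 -5.234959    4.00594889] [-0.76847507 -0.07591907  0.02151896]
```

View pics/y1.png

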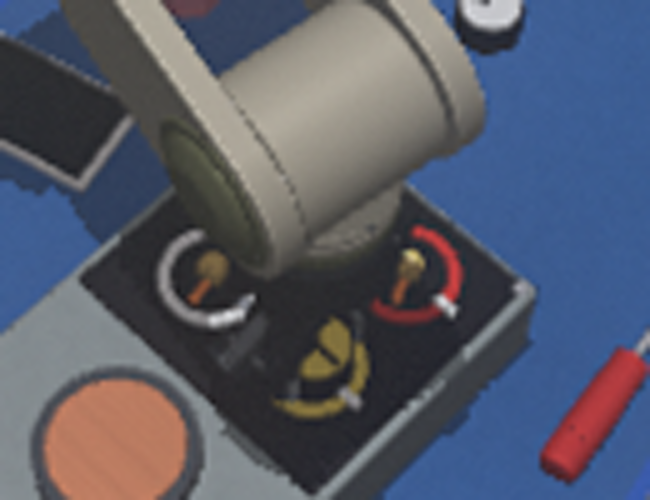

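>>> {"name": "send_rows", "arguments": {"commands": [[[0,0,0],[0,0,0],0.06],[[0,0,0],[0,0,0],0.06],[[0,0,0],[0,0,0],0.06],[[0,0,0],[0,0,0.01],0.06],[[0,0,0],[0,0,0.025],0.06]]}}

```text
time_s: 18.85
tcp_pos: [0.6309, -0.1047, 0.2777]
tool_rot: [1.356, 1.11, -1.36]
force: [1.0, -0.4, -0.5]
width: 0.703
```

>>> {"name": "send_rows", "arguments": {"commands": [[[0,0,0],[0,0,0.03],0.06],[[0,0,0.3],[-0.006,0.036,0],0.06],[[0,0,0.3],[-0.006,0.036,0],0.06],[[0,0,0.3],[-0.006,0.036,0],0.06],[[0,0,0.3],[-0.006,0.036,0],0.06]]}}

```text
time_s: 19.35
tcp_pos: [0.6067, 0.0405, 0.3096]
tool_rot: [1.266, 1.172, -1.265]
force: [0.7, 0.5, 0.0]
width: 0.704
```

>>> {"name": "send_rows", "arguments": {"commands": [[[0,0,0.3],[-0.006,0.036,0],0.06],[[0,0,0.3],[-0.006,0.036,0],0.06],[[0,0,0.3],[-0.006,0.036,0],0.06],[[0,0,0.1],[-0.004,0.036,0],0.06],[[0,0,0],[0,0,0],0.06]]}}

```text
time_s: 19.85
tcp_pos: [0.5841, 0.1868, 0.3095]
tool_rot: [1.187, 1.225, -1.185]
force: [0.5, -1.4, 0.1]
width: 0.701
```

Run:
```python
from h import *
from ticks import tick
s,p,R,y=state(); print(p,y,s['width'],s['force'])
c=con(.039,.026); fs=[]
for n in ['top','scene']:
    im=grab(n); P=cloud(im)
    for d in bot.silhouettes('knob_white',n)[:3]:
        t=P[d['mask']&(im['z_map']>0)]; t=t[t[:,2]>np.percentile(t[:,2],90)-.004]
        print(n,round(d['conf'],2),d['xy'],np.round(cv2.minEnclosingCircle((t[:,:2]*1000).astype('f'))[0],1),t[:,2].max())
    tick(im,'w',(-.039,.026))
    m=np.hypot(P[...,0]-c[0],P[...,1]-c[1])<.012; print('knob top z',np.median(P[m][:,2]))
    fs.append(ortho(im,c[0],c[1],.098,.045,.00025))
cv2.imwrite('pics/yfit.png',np.hstack(fs))
```

```text
[0.58410239 0.18682819 0.30953793] -88.16655296696797 0.7011468660226337 [ 0.5275931  -1.39661986  0.13047407]
w model [ 0.556  -0.0901] ring [ 0.5561 -0.091 ] area 196 tick -98.2 ringbased -99.2 axis -79.1
knob top z 0.10096095404857887
scene 0.65 [295.0, 181.8] [586.4 185.9] 0.03396919645597627
w model [ 0.556  -0.0901] ring [ 0.5566 -0.09  ] area 701 tick -90.7 ringbased -93.4 axis -91.3
knob top z 0.09791767565562352
```

View pics/yfit.png

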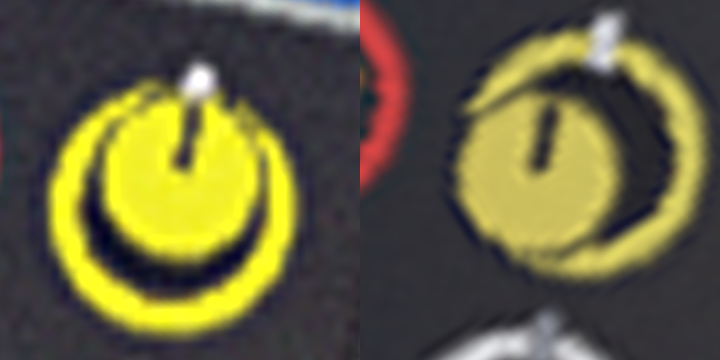

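>>> {"name": "send_rows", "arguments": {"commands": [[[0,0,0],[0.001,-0.001,-0.03],0.06],[[0,0,0],[0,0,-0.04],0.06],[[0,0,0],[0,0,-0.035],0.06],[[0,0,0],[0,0,-0.02],0.06],[[0,0,0],[0,0,-0.01],0.06]]}}

```text
time_s: 20.55
tcp_pos: [0.5862, 0.1807, 0.1719]
tool_rot: [1.189, 1.223, -1.193]
force: [0.2, -0.5, -0.5]
width: 0.705
```

>>> {"name": "send_rows", "arguments": {"commands": [[[0,0,0],[0,0,0],0.06],[[0,0,0],[0,0,0],0.03],[[0,0,0],[0,0,0],0.03],[[0,0,0],[0,0,0],0.03],[[0,0,0],[0,0,0],0.03]]}}

```text
time_s: 21.05
tcp_pos: [0.5866, 0.182, 0.1754]
tool_rot: [1.191, 1.22, -1.187]
force: [-0.5, -1.5, 6.8]
width: 0.481
```

Run:
```python
from h import *
s,p,R,y=state(); print(p,y,s['width'],s['force'])
```

```text
[0.58657063 0.18196596 0.17536942] -88.45426711443884 0.4812205140591725 [-0.4999514  -1.47310611  6.84983104]
```

>>> {"name": "send_rows", "arguments": {"commands": [[[0,0,0],[0,0,0.02],0.03],[[0,0,0],[0,0,0.03],0.03],[[0,0,0],[0,0,0.035],0.03],[[0,0,0],[0,0,0.03],0.03],[[0,0,0],[0,0,0.015],0.03]]}}

```text
time_s: 21.55
tcp_pos: [0.5861, 0.1821, 0.3072]
tool_rot: [1.192, 1.219, -1.185]
force: [0.3, 0.5, -0.7]
width: 0.482
```

>>> {"name": "send_rows", "arguments": {"commands": [[[0,0,1.3],[-0.003,-0.025,0],0.03],[[0,0,1.3],[-0.003,-0.025,0],0.03],[[0,0,1.3],[-0.003,-0.025,0],0.03],[[0,0,1.3],[-0.003,-0.025,0],0.03],[[0,0,1.3],[-0.003,-0.025,0],0.03]]}}

```text
time_s: 22.05
tcp_pos: [0.5708, 0.0561, 0.3043]
tool_rot: [0.67, 1.464, -0.669]
force: [0.7, 0.2, -0.4]
width: 0.477
```

>>> {"name": "send_rows", "arguments": {"commands": [[[0,0,1.3],[-0.003,-0.025,0],0.03],[[0,0,1.3],[-0.003,-0.025,0],0.03],[[0,0,1.3],[-0.003,-0.025,0],0.03],[[0,0,1.3],[-0.003,-0.025,0],0.03],[[0,0,1.3],[-0.003,-0.025,0],0.03]]}}

```text
time_s: 22.55
tcp_pos: [0.5558, -0.0689, 0.3042]
tool_rot: [0.139, 1.566, -0.139]
force: [1.1, -0.6, 0.1]
width: 0.478
```

>>> {"name": "send_rows", "arguments": {"commands": [[[0,0,1.3],[0,-0.021,0],0.03],[[0,0,0.1],[0,0,0],0.03],[[0,0,0],[0,0,0],0.03]]}}

```text
time_s: 22.85
tcp_pos: [0.556, -0.0888, 0.304]
tool_rot: [0.03, 1.57, -0.03]
force: [0.2, 0.8, -0.2]
width: 0.482
```

Run:
```python
from h import *
s,p,R,y=state(); print(p,y,s['width'],s['force'])
```

```text
[ 0.55601688 -0.08884344  0.3039961 ] -2.214618674947284 0.4819007332303258 [ 0.21091132  0.84755512 -0.17233914]
```

>>> {"name": "send_rows", "arguments": {"commands": [[[0,0,0],[0,0,-0.015],0.03],[[0,0,0],[0,0,-0.015],0.03],[[0,0,0],[0,0,-0.008],0.03],[[0,0,0],[0,0,-0.004],0.03],[[0,0,0],[0,0,0],0.03]]}}

```text
time_s: 23.35
tcp_pos: [0.5562, -0.0885, 0.2616]
tool_rot: [0.028, 1.571, -0.028]
force: [0.1, -0.4, 0.0]
width: 0.479
```

>>> {"name": "send_rows", "arguments": {"commands": [[[0,0,0],[0,0,-0.002],0.03],[[0,0,0],[0,0,0],0.03]]}}

```text
time_s: 23.55
tcp_pos: [0.5562, -0.0889, 0.26]
tool_rot: [0.028, 1.57, -0.028]
force: [0.1, -0.2, -0.8]
width: 0.477
```

>>> {"name": "send_rows", "arguments": {"commands": [[[0,0,0],[0,0,-0.002],0.03],[[0,0,0],[0,0,-0.001],0.03],[[0,0,0],[0,0,0],0.03]]}}

```text
time_s: 23.85
tcp_pos: [0.5561, -0.0889, 0.2566]
tool_rot: [0.028, 1.571, -0.028]
force: [-0.6, 0.4, 0.4]
width: 0.479
```

>>> {"name": "send_rows", "arguments": {"commands": [[[0,0,0],[0,0,-0.002],0.03],[[0,0,0],[0,0,0],0.03]]}}

```text
time_s: 24.05
tcp_pos: [0.5561, -0.0889, 0.2545]
tool_rot: [0.028, 1.571, -0.028]
force: [-0.7, 0.7, -0.9]
width: 0.476
```

Past the lead-in (bottom about 79 mm) with no force, so I'll go on to home.

>>> {"name": "send_rows", "arguments": {"commands": [[[0,0,0],[0,0,-0.002],0.03],[[0,0,0],[0,0,-0.002],0.03],[[0,0,0],[0,0,-0.002],0.03],[[0,0,0],[0,0,0],0.03]]}}

```text
time_s: 24.45
tcp_pos: [0.5561, -0.0889, 0.2483]
tool_rot: [0.028, 1.571, -0.028]
force: [-0.7, 2.0, -1.7]
width: 0.478
```

>>> {"name": "send_rows", "arguments": {"commands": [[[0,0,0],[0,0,-0.001],0.03],[[0,0,0],[0,0,-0.001],0.03],[[0,0,0],[0,0,0],0.03]]}}

```text
time_s: 24.75
tcp_pos: [0.5561, -0.0889, 0.2466]
tool_rot: [0.028, 1.571, -0.028]
force: [-0.8, -0.1, 1.0]
width: 0.477
```

>>> {"name": "send_rows", "arguments": {"commands": [[[0,0,0],[0,0,-0.001],0.03],[[0,0,0],[0,0,-0.001],0.03],[[0,0,0],[0,0,0],0.03]]}}

```text
time_s: 25.05
tcp_pos: [0.5561, -0.0889, 0.2454]
tool_rot: [0.028, 1.57, -0.028]
force: [-3.2, 2.1, 6.1]
width: 0.474
```

>>> {"name": "send_rows", "arguments": {"commands": [[[0,0,0],[0,0,-0.001],0.03],[[0,0,0],[0,0,0.001],0.03],[[0,0,0.5],[0,0,0],0.03],[[0,0,1.2],[0,-0.0002,0],0.03],[[0,0,1.2],[-0.0002,-0.0002,0],0.03]]}}

```text
time_s: 25.55
tcp_pos: [0.5558, -0.0887, 0.2454]
tool_rot: [-0.213, 1.56, 0.215]
force: [-4.4, 6.4, 8.2]
width: 0.477
```

>>> {"name": "send_rows", "arguments": {"commands": [[[0,0,1.2],[0,-0.0002,0],0.03],[[0,0,1.2],[-0.0002,-0.0002,0],0.03],[[0,0,1.2],[-0.0002,-0.0002,0],0.03],[[0,0,1.2],[-0.0002,0,0],0.03],[[0,0,1.2],[-0.0002,0,0],0.03]]}}

```text
time_s: 26.05
tcp_pos: [0.5547, -0.0894, 0.2453]
tool_rot: [-0.702, 1.454, 0.705]
force: [-6.1, 5.3, 8.7]
width: 0.477
```

>>> {"name": "send_rows", "arguments": {"commands": [[[0,0,1.2],[0,0,0],0.03],[[0,0,1.2],[0,0,0],0.03],[[0,0,1.2],[0,0,0],0.03],[[0,0,0.9],[0,0,0],0.03],[[0,0,0],[0,0,0],0.03]]}}

```text
time_s: 26.55
tcp_pos: [0.5544, -0.0898, 0.2453]
tool_rot: [-1.059, 1.299, 1.062]
force: [-9.0, 1.2, 10.1]
width: 0.482
```

Run:
```python
from h import *
s,p,R,y=state(); print(p,y,s['width'],s['force'],s['torque'])
```

```text
[ 0.55439784 -0.08980978  0.24533119] 78.51595339595478 0.4823581557416828 [-8.97579481  1.20399912 10.12962651] [0.30277854 1.4730006  0.02570721]
```

>>> {"name": "send_rows", "arguments": {"commands": [[[0,0,0],[0.0005,0,0.001],0.03],[[0,0,0],[0,0,0],0.06],[[0,0,0],[0,0,0],0.06],[[0,0,0],[0,0,0],0.06],[[0,0,0],[0,0,0.01],0.06]]}}

```text
time_s: 27.05
tcp_pos: [0.5556, -0.09, 0.2551]
tool_rot: [-1.057, 1.3, 1.059]
force: [-0.6, 0.6, 0.4]
width: 0.701
```

>>> {"name": "send_rows", "arguments": {"commands": [[[0,0,0],[0,0,0.035],0.06],[[0,0,0],[0,0,0.045],0.06],[[0,0,0],[0,0,0.04],0.06],[[0,0,-0.2],[-0.005,-0.04,0],0.06],[[0,0,-0.2],[-0.005,-0.04,0],0.06]]}}

```text
time_s: 27.55
tcp_pos: [0.5454, -0.1701, 0.3782]
tool_rot: [-1.031, 1.313, 1.024]
force: [-0.1, 0.4, -0.7]
width: 0.705
```

>>> {"name": "send_rows", "arguments": {"commands": [[[0,0,-0.2],[-0.006,-0.04,0],0.06],[[0,0,-0.2],[-0.007,-0.04,0],0.06],[[0,0,-0.2],[-0.007,-0.04,0],0.06],[[0,0,-0.2],[-0.007,-0.04,0],0.06],[[0,0,-0.1],[-0.007,-0.04,0],0.06]]}}

```text
time_s: 28.05
tcp_pos: [0.5111, -0.3715, 0.3767]
tool_rot: [-0.956, 1.351, 0.954]
force: [0.7, -0.6, -0.1]
width: 0.704
```

Run:
```python
from h import *
s,p,R,y=state(); print(p,y,s['width'],s['force'])
c=con(0,.026); fs=[]
for n in ['top','scene']:
    im=grab(n); P=cloud(im)
    for xy in [(-.039,.026),(.039,.026)]:
        k=con(*xy); m=np.hypot(P[...,0]-k[0],P[...,1]-k[1])<.012; print('knob top z',np.median(P[m][:,2]))
        try: print(ptr(im,k,z=.098))
        except Exception as e: print(e)
    # heater disc centre
    h=con(0,-.085); m=(abs(P[...,2]-.082)<.005)&(np.hypot(P[...,0]-h[0],P[...,1]-h[1])<.07)
    hsv=cv2.cvtColor(im['frame'],cv2.COLOR_RGB2HSV); o=(hsv[...,0]<15)&(hsv[...,1]>80)&m
    q=(P[o][:,:2]*1000).astype('f')
    print('heater',h,cv2.minEnclosingCircle(q) if len(q) else 0)
    m=(P[...,2]>.105)&(P[...,2]<.14)&(np.hypot(P[...,0]-.51,P[...,1]+.385)<.06)
    if m.sum(): print('handle',cv2.minAreaRect((P[m][:,:2]*1000).astype('f')))
    fs.append(ortho(im,c[0],c[1],.098,.08,.0004))
cv2.imwrite('pics/wfit.png',np.hstack(fs))
```

```text
[ 0.51108567 -0.37149832  0.3766961 ] 70.5012363646246 0.7038778512777367 [ 0.74589082 -0.60488579 -0.09110335]
knob top z 0.10007094908970768
(array([ 0.55109078, -0.08841471]), np.float64(158.15283518266793), 10683)
knob top z 0.10031566503725728
(array([ 0.62667716, -0.10387039]), np.float64(161.5313208643639), 11907)
heater [ 0.57205373 -0.2066936 ] ((571.8534545898438, -207.8369140625), 39.39269256591797)
knob top z 0.0975238801158178
(array([ 0.56350587, -0.09894715]), np.float64(-57.130162558649474), 14158)
knob top z 0.09764491827971972
(array([ 0.63854325, -0.11445277]), np.float64(-64.22332937875109), 13740)
heater [ 0.57205373 -0.2066936 ] ((571.5962524414062, -205.88340759277344), 38.889686584472656)
handle ((514.3765258789062, -385.7201232910156), (13.387287139892578, 66.00767517089844), 70.96036529541016)
```

View pics/wfit.png

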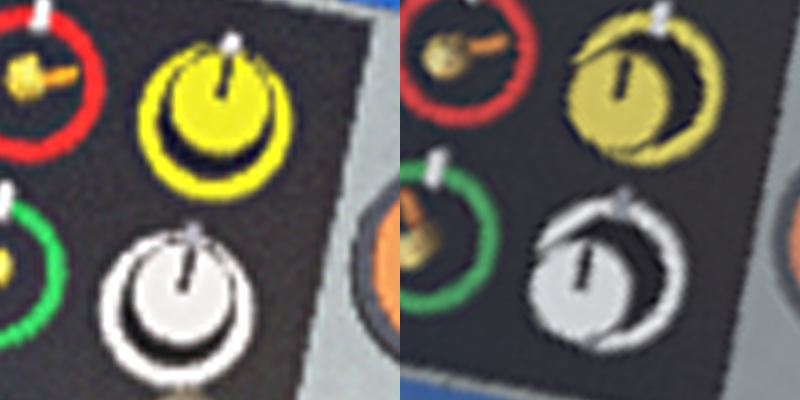

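Both knobs sit home (tops about 98 mm) with their pointers at the zero marks. Now for the pot.

>>> {"name": "send_rows", "arguments": {"commands": [[[0,0,0],[-0.001,-0.0135,0],0.06],[[0,0,0],[0,0,0],0.06],[[0,0,0],[0,0,-0.03],0.06],[[0,0,0],[0,0,-0.03],0.06],[[0,0,0],[0,0,-0.025],0.06]], "squeeze": 80}}

```text
time_s: 28.65
tcp_pos: [0.511, -0.3822, 0.2897]
tool_rot: [-0.956, 1.35, 0.957]
force: [0.5, -0.1, -0.4]
width: 0.703
```

>>> {"name": "send_rows", "arguments": {"commands": [[[0,0,0],[0,0,-0.01],0.06],[[0,0,0],[0,0,-0.004],0.06],[[0,0,0],[0,0,0],0],[[0,0,0],[0,0,0],0],[[0,0,0],[0,0,0],0]]}}

```text
time_s: 29.15
tcp_pos: [0.5108, -0.3835, 0.278]
tool_rot: [-0.957, 1.351, 0.954]
force: [-1.3, -3.3, 0.9]
width: 0.198
```

>>> {"name": "send_rows", "arguments": {"commands": [[[0,0,0],[0,0,0],0],[[0,0,0],[0,0,0],0],[[0,0,0],[0,0,0],0],[[0,0,0],[0,0,0],0]]}}

```text
time_s: 29.55
tcp_pos: [0.5106, -0.3839, 0.278]
tool_rot: [-0.958, 1.351, 0.953]
force: [-0.7, -2.5, 6.8]
width: 0.143
```

>>> {"name": "send_rows", "arguments": {"commands": [[[0,0,0],[0,0,0.003],0],[[0,0,0],[0,0,0.01],0],[[0,0,0],[0,0,0.02],0],[[0,0,0],[0,0,0.025],0],[[0,0,0],[0,0,0.025],0]]}}

```text
time_s: 30.05
tcp_pos: [0.5106, -0.3832, 0.3604]
tool_rot: [-0.954, 1.351, 0.957]
force: [0.5, -0.2, -3.7]
width: 0.144
```

>>> {"name": "send_rows", "arguments": {"commands": [[[0,0,0],[0,0,0.02],0],[[0,0,0],[0,0,0.01],0],[[0,0,0],[0.002,0.006,0],0],[[0,0,0],[0.004,0.012,0],0],[[0,0,0],[0.006,0.018,0],0]]}}

```text
time_s: 30.55
tcp_pos: [0.5228, -0.3466, 0.3881]
tool_rot: [-0.953, 1.352, 0.957]
force: [-0.1, 1.1, -5.1]
width: 0.147
```

>>> {"name": "send_rows", "arguments": {"commands": [[[0,0,0],[0.006,0.018,0],0],[[0,0,0],[0.006,0.018,0],0],[[0,0,0],[0.006,0.018,0],0],[[0,0,0],[0.006,0.018,0],0],[[0,0,0],[0.006,0.018,0],0]]}}

```text
time_s: 31.05
tcp_pos: [0.5532, -0.2556, 0.3898]
tool_rot: [-0.956, 1.351, 0.956]
force: [0.1, 0.6, -4.4]
width: 0.146
```

>>> {"name": "send_rows", "arguments": {"commands": [[[0,0,0],[0.006,0.018,0],0],[[0,0,0],[0.006,0.016,0],0],[[0,0,0],[0.004,0.011,0],0],[[0,0,0],[0.003,0.006,0],0],[[0,0,0],[0,0,0],0]]}}

```text
time_s: 31.55
tcp_pos: [0.572, -0.2058, 0.3897]
tool_rot: [-0.956, 1.351, 0.956]
force: [-1.2, -0.0, -5.1]
width: 0.145
```

>>> {"name": "send_rows", "arguments": {"commands": [[[0,0,0],[0,-0.001,-0.01],0],[[0,0,0],[0,0,-0.012],0],[[0,0,0],[0,0,-0.008],0],[[0,0,0],[0,0,-0.004],0],[[0,0,0],[0,0,-0.001],0]]}}

```text
time_s: 32.05
tcp_pos: [0.5716, -0.2077, 0.3539]
tool_rot: [-0.954, 1.352, 0.956]
force: [0.2, -0.3, -4.9]
width: 0.143
```

>>> {"name": "send_rows", "arguments": {"commands": [[[0,0,0],[0,0,-0.001],0],[[0,0,0],[0,0,-0.001],0],[[0,0,0],[0,0,0],0]]}}

```text
time_s: 32.35
tcp_pos: [0.5717, -0.2074, 0.3529]
tool_rot: [-0.956, 1.351, 0.955]
force: [0.1, 0.8, -4.5]
width: 0.147
```

>>> {"name": "send_rows", "arguments": {"commands": [[[0,0,0],[0,0,-0.001],0],[[0,0,0],[0,0,0],0]]}}

```text
time_s: 32.55
tcp_pos: [0.5717, -0.2075, 0.3519]
tool_rot: [-0.956, 1.351, 0.955]
force: [-0.1, -0.3, -3.4]
width: 0.146
```

>>> {"name": "send_rows", "arguments": {"commands": [[[0,0,0],[0,0,-0.001],0],[[0,0,0],[0,0,0],0]]}}

```text
time_s: 32.75
tcp_pos: [0.5716, -0.2076, 0.3518]
tool_rot: [-0.957, 1.35, 0.954]
force: [-2.0, -0.5, 4.5]
width: 0.144
```

>>> {"name": "send_rows", "arguments": {"commands": [[[0,0,0],[0,0,-0.0005],0],[[0,0,0],[0,0,0],0]]}}

```text
time_s: 32.95
tcp_pos: [0.5716, -0.2076, 0.3517]
tool_rot: [-0.958, 1.35, 0.953]
force: [-3.3, -1.6, 8.0]
width: 0.148
```

Standing. Release, rise, and move away towards +y and back.

>>> {"name": "send_rows", "arguments": {"commands": [[[0,0,0],[0,0,0],0.05],[[0,0,0],[0,0,0],0.05],[[0,0,0],[0,0,0],0.05],[[0,0,0],[0,0,0.005],0.05],[[0,0,0],[0,0,0.02],0.05]]}}

```text
time_s: 33.45
tcp_pos: [0.5716, -0.2074, 0.3739]
tool_rot: [-0.953, 1.353, 0.959]
force: [-0.4, -0.7, -0.4]
width: 0.587
```

>>> {"name": "send_rows", "arguments": {"commands": [[[0,0,0],[0,0,0.035],0.06],[[0,0,0],[0,0,0.03],0.06],[[0,0,0],[-0.03,0.02,0.01],0.06],[[0,0,0],[-0.03,0.03,0],0.06],[[0,0,0],[-0.03,0.03,0],0.06]]}}

```text
time_s: 33.95
tcp_pos: [0.4804, -0.1266, 0.4506]
tool_rot: [-0.956, 1.351, 0.954]
force: [2.0, 0.5, -0.5]
width: 0.704
```

>>> {"name": "send_rows", "arguments": {"commands": [[[0,0,0],[-0.02,0.04,0],0.06],[[0,0,0],[-0.02,0.04,0],0.06],[[0,0,0],[-0.02,0.04,0],0.06],[[0,0,0],[0,0.04,0],0.06],[[0,0,0],[0,0.04,0],0.06]]}}

```text
time_s: 34.45
tcp_pos: [0.4208, 0.0741, 0.451]
tool_rot: [-0.956, 1.35, 0.954]
force: [0.6, 0.3, 0.1]
width: 0.701
```

Run:
```python
from h import *
s,p,R,y=state(); print(p,s['force'],s['time_s'])
for n in ['top','scene']:
    im=grab(n); P=cloud(im); save(im,n+'9.png',s=1.5)
    m=(P[...,2]>.185)&(P[...,2]<.21)&(np.hypot(P[...,0]-.572,P[...,1]+.206)<.06)
    print('handle',cv2.minAreaRect((P[m][:,:2]*1000).astype('f')))
    m=(abs(P[...,2]-.137)<.005)&(np.hypot(P[...,0]-.572,P[...,1]+.206)<.06); print('rim',cv2.minEnclosingCircle((P[m][:,:2]*1000).astype('f')))
    for xy in [(-.039,.026),(.039,.026)]:
        k=con(*xy); m=np.hypot(P[...,0]-k[0],P[...,1]-k[1])<.012; print('knob top z',np.median(P[m][:,2]))
```

```text
[0.42075572 0.0740681  0.45102637] [0.56794449 0.28429664 0.08787737] 34.45
handle ((568.3939208984375, -207.3172149658203), (13.96491813659668, 68.95600128173828), 70.62722778320312)
rim ((569.7940063476562, -208.251220703125), 39.864131927490234)
knob top z 0.10093625222458187
knob top z 0.10017228315027515
handle ((573.9991455078125, -208.12991333007812), (14.165142059326172, 63.12384796142578), 70.93244934082031)
rim ((572.5420532226562, -207.35060119628906), 40.05262756347656)
knob top z 0.09728522219789326
knob top z 0.09739615555825477
```

View pics/scene9.png

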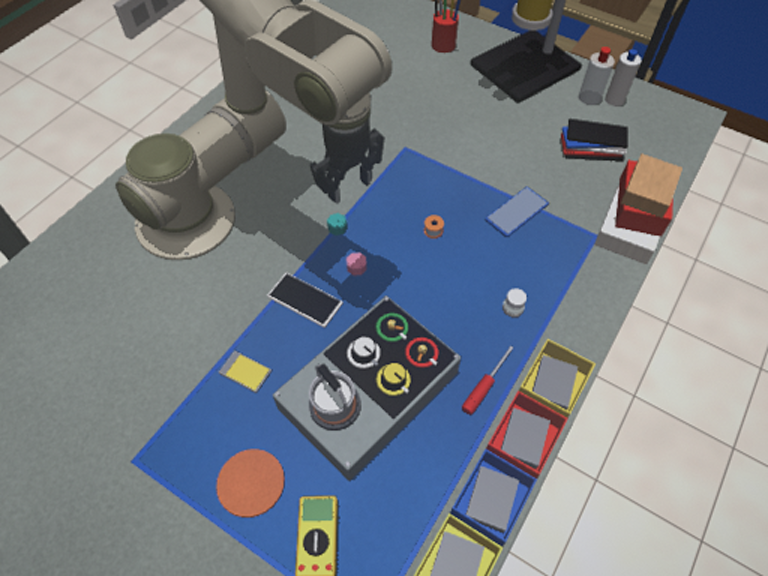

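View pics/top9.png

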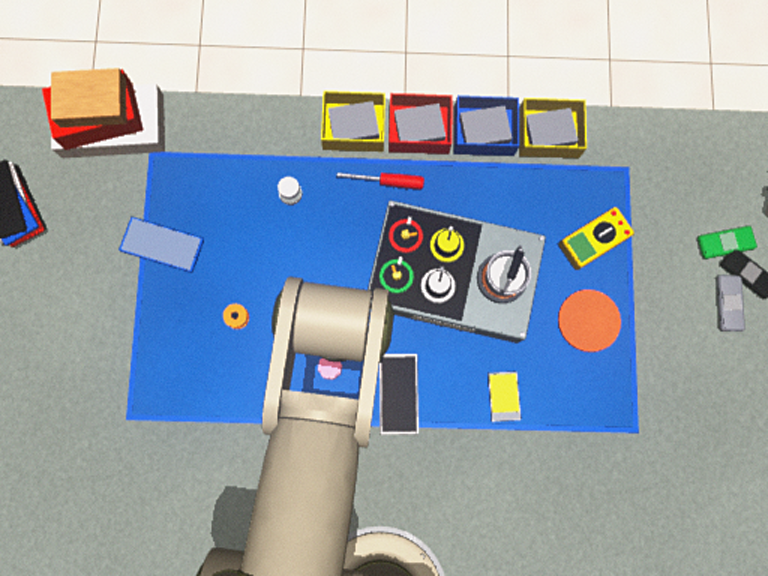

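The pot stands upright in the middle of the heater plate, at about (571, -208) mm against the plate's (572, -207) mm. Both knobs are home with their pointers at the zero marks, and everything else is unmoved. I'm handing in.

```bash
python3 -c "
from bench import bot; print(bot.job_done())"
```

```text
the job is handed in; nothing more can be done
None
```

The job is done and handed in, and every check I made agreed. It took about 34 s of robot time.

- **Pot:** I first stood it in the middle of the tile. After the knobs were fitted I put it back on the heater, upright, within about 1–2 mm of the plate's centre, and let go.
- **Knobs:** Only yellow and white were present. Both went onto their own spindles in line with the flats and were pushed down to the panel. The cap tops measured about 97–101 mm (98 mm is fully home). I turned them so the pointers line up with the zero marks in both cameras; my automatic pointer reading failed on the fitted knobs, so that check is by eye in the pictures.
- **Left alone:** The red and green spindles stayed bare. The pink and turquoise look-alikes and the other objects were not touched. I saw no sign of a knob being knocked aside.

The two cameras differ by about 2–3 mm from each other, so I averaged their positions. No force I saw came near the limits; the highest was about 14 N, while pressing and turning the white knob.

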